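Plug the relay into the sloped test console and lock it

TASK

Pick up the orange relay standing on the bench and plug it fully home into the white socket on the sloping face of the test console. Then push the yellow locking slide across towards the relay until it clicks home over the relay's collar. Leave the other loose things on the bench where they are.

Things in the scene. Friction and masses are not known exactly. Their poses are not given: they have to be found in the camera images.
- relay: Orange plug-in relay, 82 mm tall, 0.2 kg, upright on the bench. Origin: centre of the plug's underside, z up, x along its long side. Black plug 46 (x) by 30 (y) mm, z 0-18 mm, lowest 7 mm tapered; black collar 64 by 60 mm, z 18-28; orange case 60 (x) by 40 (y) mm, z 28-82: grip it across y. It fits the socket either way round (half turn).
- socket: White socket block on the console's sloping face, 80 by 66 mm, 22 high. Origin: centre of the hole's mouth on its outer face; z out of the hole (27 deg from vertical, to the robot), x up the slope, y level. Hole 49 (x) by 33 (y) mm, 20 deep. Relay home: collar resting on the block, x and z axes along the socket's (x either way), its origin 18 mm inside the mouth.
- console: Blue wedge-shaped test console, fixed, 340 mm wide (y), 260 deep (x), 40 high in front (-x) and 172 at the back; its face slopes 27 deg, rising away from the robot. Origin: centre of its underside. The face lies 22 mm below the mouth plane of the socket.
- lock (a joint): Travel of the yellow slide along the socket's +y, m: 0 away, 0.050 home (stops at both). A detent resists up to about 6 N, then from about 0.039 snaps it home and holds it. Its steel tongue, 13 to 18 mm above the mouth plane, ends 23 mm from the socket's centre at home, over the seated collar (top at 10 mm), 73 mm at 0. A relay not home blocks it.
- lock_tab (a point): Point on the push face of the slide's upright yellow tab, the face looking to the socket's -y: push it to the socket's +y. At travel q it lies at (0, -0.108 + q, 0.021) m in the socket's frame. The tab is 44 mm wide (x), 12 mm thick and reaches from 8 mm below to 34 mm above the mouth plane.
- spool: Bystander: blue solder-wire spool standing flat, 64 mm diameter, 40 mm high; origin at the centre of its underside.
- jar: Bystander: small jar with green cap, 56 mm diameter, 50 mm high; origin at the centre of its underside.
- tape: Bystander: roll of yellow tape lying flat, 90 mm diameter, 24 mm high; origin at the centre of its underside.
- driver: Bystander: screwdriver with red handle lying flat along its x.
- tweezers: Bystander: dark tweezers, 128 mm long, lying flat along its x; origin at mid length.

How it is judged:
By the outcome, as a careful person would: the job done as asked, in the order asked, and still so for the second after the job is handed in, with the robot touching nothing.
It also fails if it takes over 51 s, if anything falls off the work surface, if the arm or the gripper's body presses on something with over 40 N, if the wrist force passes 120 N, or if a joint passes its speed limit or range.

ROBOT

A 6-joint arm with a two-finger parallel gripper is mounted at the origin on the work surface. World frame = base frame: x ahead of the robot, y to its left, z up, the work surface at z = 0. Lengths are in m, angles in rad, forces in N, time in s.
With the tool pointing down it reaches from about 0.3 to 0.95 m from the base axis. Payload 3.1 kg.
Tool frame: the origin (TCP) lies between the finger pads; the fingertips stand 22 mm ahead of it and the grasp point (between the pads) lies 3 mm ahead of it; z points along the fingers, y is the line along which they close (so a half turn about z gives the same grasp; the last joint's range is limited). The gripper opens to 85 mm and grips with 20 to 120 N. Pads are 22 mm wide; open, the fingers measure 114 mm over their backs; the gripper's body (76 mm by 85 mm) begins 54 mm behind the grasp point. The pads swing forward as they close: fully open they stand 13 mm farther back than shut.
Start: joints at [-1.208, 0.308, 1.634, -0, 1.2, -0.07], TCP at [0.262, -0.567, 0.253] pointing down, gripper open.
Joint ranges: [-3.06, 3.06], [-0.79, 1.96], [0.05, 2.63], [-1.19, 4.34], [0.05, 2.64], [-2.94, 2.94]. Speed limits (rad/s): [2.79, 2.79, 3.14, 3.14, 3.14, 3.14].

INTERFACE

Orientations are given as a unit quaternion [x, y, z, w].
In Python, from workcell import robot, optics gives the robot as it stands.
- The arm moves only by the shell command python3 -m creep 'ROWS'. ROWS is JSON, a list that holds one entry, the list of rows, each a list of 7 numbers: the shift along the tool's x, y, z scaled (see below), then the turn, a rotation vector about the tool's x, y, z scaled (see below), then the opening, from -1 (shut) to 1 (fully open). In form: [[[x, y, z, rx, ry, rz, grip], ...]]. A call has 1 to 12 rows; each row is the pose to reach, as a shift and turn from the pose commanded when the call began, along the tool's axes at that moment, turning the shorter way round; what a row does not reach only later rows make up. The controller multiplies each number of a shift by 0.3 m and each number of a turn by 180 degrees. A row lasts 1/8 s, in which the tool goes at most 62.5 mm and 10.7 degrees, less where a joint would pass 70% of its speed; a pose out of reach is approached as far as the arm can. A call with a number of a shift or a turn outside -1 to 1 is refused whole. A call with a gripper value outside its range is refused whole. The fingers move at their own pace and stop on an object; the grip force is fixed at half the most. Time passes only in rows, so rows that repeat a pose let the fingers close. It gives the time, the measured TCP pose, the force, the opening and the grip force at its end, in the units of the state.
- robot.get_obs(): the state, without advancing time (a new reading comes with each control period).
- optics.read_camera(name): name is "side" or "top" or "wrist"; returns a dict with "pixels" (480x640x3 uint8, blue, green, red), "depth" (480x640 float32, m along the optical axis (not along the pixel's ray), 0 where there is no reading), "fx", "fy", "cx", "cy" (pixels), "cam_to_world" (4x4, takes a point from camera to world coordinates); the wrist camera has in their place "mount" (4x4, takes a point from camera to tool coordinates, whose origin is the TCP and whose axes are the flange's). Camera axes: x right, y up, looking along -z (the intrinsics and any distortion apply to the point x, -y, -z); pixel columns grow to the right and rows downward; lengths in m; the calibration is good to about 2 mm. A picture is of the moment at which its call begins: read the wrist's pose just before it.
- robot.job_done(): hands the job in; it is judged then, once.
The state is a dict: "clock": time; "joints": joint angles; "joint_vel": joint speeds; "joint_torque": joint torques, N m; "tcp_pos": TCP position; "tcp_rot": TCP orientation; "ft_force": force on the tool from outside, world axes, zero at the start; "moment": the same for the moment, N m; "grip_width": finger opening in m; "finger_force": force on a finger pad.
Only numpy, scipy, OpenCV 4.12 (cv2) and the standard library are available. Lean on these libraries where they do the work, as an engineer would, in place of code of your own. Each camera call takes 0.05 s, during which the arm holds its last target. There are 200 camera calls.

## Working session

There is one attempt and no reset: what is moved stays moved. The work goes in short steps, Python scripts to look and compute and a shell command to move; the robot and the scene stay as the last step left them, time stands still between calls to the robot, and variables do not carry over. Pictures are saved under pics/ and viewed, at most 10 in all, crops included, and the job is handed in when it is done.

```bash
ls; mkdir -p pics
cat > h.py <<'E'
import numpy as np, cv2
from workcell import robot, optics
from scipy.spatial.transform import Rotation as R
def cam(n):
    o=robot.get_obs(); c=optics.read_camera(n)
    if n=='wrist':
        T=np.eye(4); T[:3,:3]=R.from_quat(o['tcp_rot']).as_matrix(); T[:3,3]=o['tcp_pos']
        c['cam_to_world']=T@np.array(c['mount'])
    return c
def cloud(c):
    v,u=np.mgrid[:480,:640]; d=c['depth']
    P=np.stack([(u-c['cx'])/c['fx']*d,-(v-c['cy'])/c['fy']*d,-d,np.ones_like(d)],-1)
    return (P@np.array(c['cam_to_world']).T)[...,:3]
E
python3 - <<'E'
from h import *
ims=[]
for n in ('top','side'):
    c=cam(n); np.savez(n,**c); cv2.imwrite(f'pics/{n}.png',c['pixels']); print(n,[k for k in c],c['fx'],c['cx'],np.round(c['cam_to_world'],3).tolist(),(c['depth']>0).mean())
print(robot.get_obs())
E
```

```text
pics
top ['pixels', 'depth', 'fx', 'fy', 'cx', 'cy', 'cam_to_world'] 618.0816832746457 311.24884509836124 [[0.016, 0.989, -0.149, 0.391], [-1.0, 0.015, -0.01, 0.016], [-0.007, 0.149, 0.989, 1.334], [0.0, 0.0, 0.0, 1.0]] 0.9957845052083333
side ['pixels', 'depth', 'fx', 'fy', 'cx', 'cy', 'cam_to_world'] 465.5361573791846 316.1941862507756 [[-0.969, 0.175, -0.173, 0.346], [-0.247, -0.69, 0.68, 0.788], [-0.0, 0.702, 0.712, 0.914], [0.0, 0.0, 0.0, 1.0]] 0.995927734375
{'clock': 0.1, 'joints': array([-1.20768805e+00,  3.08964513e-01,  1.63509075e+00, -1.95920432e-06,
        1.19970171e+00, -6.97234388e-02]), 'joint_vel': array([ 4.13772385e-04, -3.26287495e-03, -3.05430634e-03,  1.35871488e-03,
       -8.66339262e-04,  6.06840026e-05]), 'joint_torque': array([-1.10572102e-03, -4.16407478e+01, -2.77644593e+01, -1.32744176e-04,
        4.00339341e-03, -6.38236813e-06]), 'tcp_pos': array([ 0.26185744, -0.56670787,  0.25211786]), 'tcp_rot': array([ 9.76672697e-01,  2.14730694e-01, -1.59078563e-04, -1.07040333e-03]), 'ft_force': array([-0.46255386,  0.27091647,  0.44606494]), 'moment': array([-0.02126635,  0.01670377,  0.01851786]), 'finger_force': 0.0, 'grip_width': 0.08539128043119036}
```

View pics/top.png

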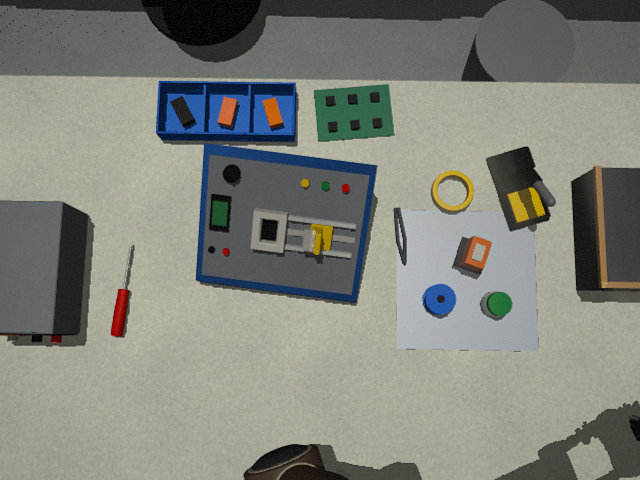

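View pics/side.png

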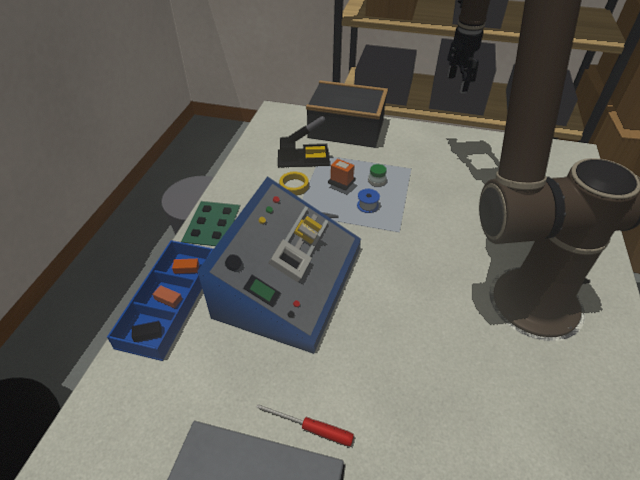

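The top view shows the relay at about (474,253), the socket hole at (269,231) and the yellow tab at (320,237). The spool is at (440,300), the jar at (498,305) and the tweezers at (402,235). The side view agrees with this layout.

```bash
cat > m.py <<'E'
from h import *
def rect(P):
    r=cv2.minAreaRect((P[:,:2]*1000).astype(np.float32)); b=cv2.boxPoints(r)
    e=[b[1]-b[0],b[2]-b[1]]; e=max(e,key=np.linalg.norm)
    return np.round(r[0],1),np.round(r[1],1),round(np.degrees(np.arctan2(e[1],e[0])),1)
def relay(c):
    P=cloud(c); h=cv2.cvtColor(c['pixels'],cv2.COLOR_BGR2HSV)
    m=(abs(P[...,2]-.082)<.006)&(P[...,1]<-.15)&(P[...,1]>-.45)&(P[...,0]<.62)&(P[...,0]>.3)
    n,l,s,cc=cv2.connectedComponentsWithStats(m.astype(np.uint8)); k=1+np.argmax(s[1:,4])
    Q=P[l==k]; print('relay',len(Q),rect(Q),'z',np.median(Q[:,2]))
def console(c,yaw=None,roi=None):
    P=cloud(c); h=cv2.cvtColor(c['pixels'],cv2.COLOR_BGR2HSV)
    # grey face plane
    S=(h[...,1]<60)
    m=S&(P[...,0]>.38)&(P[...,0]<.72)&(P[...,1]<.28)&(P[...,1]>-.1)&(P[...,2]>.05)&(P[...,2]<.25)
    Q=P[m]; rng=np.random.default_rng(0)
    best=0
    for _ in range(300):
        a,b,d=Q[rng.choice(len(Q),3)]; n=np.cross(b-a,d-a); L=np.linalg.norm(n)
        if L<1e-4: continue
        n/=L; n*=np.sign(n[2]); k=abs((Q-a)@n)<.003
        if n[2]>.8 and k.sum()>best: best=k.sum();I=k
    q=Q[I]; o=q.mean(0); n=np.linalg.svd(q-o,full_matrices=False)[2][2]; n*=np.sign(n[2])
    print('plane n',np.round(n,3),'tilt',np.degrees(np.arccos(n[2])),'yaw',np.degrees(np.arctan2(-n[1],-n[0])),best)
    H=(P-o)@n
    m=(abs(H-.022)<.005)&(h[...,1]<50)&(P[...,0]>.38)&(P[...,0]<.72)&(P[...,1]<.28)&(P[...,1]>-.1)
    N,l,s,cc=cv2.connectedComponentsWithStats(m.astype(np.uint8)); k=1+np.argmax(s[1:,4])
    B=P[l==k]; y=np.cross(n,[1,0,0]); 
    y=np.cross([0,0,1.],-np.r_[n[:2],0]);y/=np.linalg.norm(y); x=np.cross(y,n)
    uv=np.c_[(B-o)@x,(B-o)@y]; r=rect(uv); hh=np.median((B-o)@n)
    ctr=o+x*r[0][0]/1e3+y*r[0][1]/1e3+n*hh
    print('block',len(B),r,'h',hh,'ctr',np.round(ctr,4))
    print('x',np.round(x,3),'y',np.round(y,3))
    m=(h[...,0]>20)&(h[...,0]<35)&(h[...,1]>120)&(H>.03)&(H<.07)&(P[...,0]>.38)&(P[...,0]<.72)&(P[...,1]<.2)&(P[...,1]>-.2)
    T=P[m]-ctr
    t=np.c_[T@x,T@y,T@n]*1e3; print('tab pct',np.percentile(t,[2,50,98],axis=0).round(1) if len(t) else None)
if __name__=='__main__':
    for n in ('top','side'):
        c=dict(np.load(n+'.npz')); print(n); relay(c); console(c)
E
python3 m.py
```

```text
top
relay 573 (array([ 547.8, -312.3]), array([41.6, 61. ]), np.float32(-19.2)) z 0.08269117232980139
plane n [-0.448  0.054  0.892] tilt 26.828428819795114 yaw -6.888758986208837 11588
block 819 (array([-16.3,  27.5]), array([66.4, 81.9]), np.float32(-0.0)) h 0.020547158530267864 ctr [0.5777 0.1134 0.1213]
x [ 0.886 -0.107  0.451] y [ 0.12   0.993 -0.   ]
tab pct [[ -20.7 -105.8   11.9]
 [   4.7  -99.8   32.9]
 [  21.9  -93.1   37.2]]
side
relay 197 (array([ 546.4, -312.4]), array([45. , 62.2]), np.float32(-19.3)) z 0.0824200375852584
plane n [-0.451  0.053  0.891] tilt 26.997475507413448 yaw -6.690467127254293 8581
block 588 (array([-10.1,   9.5]), array([80.4, 69.8]), np.float32(0.1)) h 0.0205693009233964 ctr [0.576  0.1136 0.1211]
x [ 0.885 -0.104  0.454] y [ 0.117  0.993 -0.   ]
tab pct [[ -20.  -105.1   17.6]
 [   2.   -95.7   31.7]
 [  21.7  -91.9   37.2]]
```

```bash
cat > go.py <<'E'
from h import *
def down(yaw): return R.from_euler('z',yaw,degrees=True)*R.from_euler('x',180,degrees=True)
def sock(yaw=-6.8,tilt=27): return R.from_euler('z',yaw,degrees=True)*R.from_euler('y',-tilt,degrees=True)*R.from_euler('x',180,degrees=True)
SO=np.array([.577,.1135,.1215])
def S(x,y,z): # socket frame mm -> world
    return SO+(sock()*R.from_euler('x',180,degrees=True)).apply(np.array([x,y,z])/1e3)
def show(p,r):
    o=robot.get_obs(); q=R.from_quat(o['tcp_rot']); d=q.inv().apply(np.asarray(p)-o['tcp_pos'])/.3; w=(q.inv()*r).as_rotvec()/np.pi
    print('row',np.round(d,4).tolist(),np.round(w,4).tolist(),'mm',np.round(d*300,1))
def st():
    o=robot.get_obs(); print('t',round(o['clock'],2),'tcp',np.round(o['tcp_pos'],4),'F',np.round(o['ft_force'],1),'w',round(o['grip_width'],4),'gf',round(o['finger_force'],1),'j',np.round(o['joints'],2))
    return o
E
python3 -c "
from go import *
show([.547,-.3123,.20],down(-19.3))"
```

```text
row [1.2185, -0.3708, 0.1747] [-0.0007, 0.0002, 0.245] mm [ 365.5 -111.2   52.4]
```

```bash
python3 -m creep '[[[0.3,-0.09,0.04,0,0,0.1,1],[0.9,-0.27,0.13,0,0,0.245,1],[0.9,-0.27,0.13,0,0,0.245,1],[0.9,-0.27,0.13,0,0,0.245,1],[0.9,-0.27,0.13,0,0,0.245,1],[0.9,-0.27,0.13,0,0,0.245,1],[0.9,-0.27,0.13,0,0,0.245,1]]]'
python3 -c "
from go import *
st();show([.547,-.3123,.20],down(-19.3))"
```

```text
clock: 0.98
tcp_pos: [0.4729, -0.3806, 0.2139]
tcp_rot: [0.986, -0.167, -0.001, 0.0]
ft_force: [-0.5, 0.0, 0.5]
grip_width: 0.0855
finger_force: 0.0
t 0.97 tcp [ 0.4729 -0.3806  0.2139] F [-0.5  0.   0.5] w 0.0855 gf 0.0 j [-0.75  0.31  1.71 -0.    1.12  1.16]
row [0.1583, -0.2963, 0.0459] [0.0001, 0.0003, 0.0003] mm [ 47.5 -88.9  13.8]
```

```bash
python3 -m creep '[[[0.158,-0.296,0.046,0,0,0,1],[0.158,-0.296,0.046,0,0,0,1],[0.158,-0.296,0.046,0,0,0,1],[0.158,-0.296,0.046,0,0,0,1]]]'
python3 - <<'E'
from go import *; from m import relay
st(); c=cam('wrist'); relay(c); cv2.imwrite('pics/w1.png',c['pixels']); relay(cam('top'))
show([.547,-.3123,.065],down(-19.3))
E
```

```text
clock: 1.48
tcp_pos: [0.5463, -0.3139, 0.2006]
tcp_rot: [0.986, -0.168, -0.0, 0.0]
ft_force: [0.2, 0.1, -0.5]
grip_width: 0.0853
finger_force: 0.0
t 1.48 tcp [ 0.5463 -0.3139  0.2006] F [ 0.2  0.1 -0.5] w 0.0853 gf 0.0 j [-0.59  0.37  1.66 -0.    1.11  1.32]
relay 4539 (array([ 548.1, -310.9]), array([39.9, 60.1]), np.float32(-18.5)) z 0.08206307101828719
relay 461 (array([ 543. , -310.2]), array([40.4, 50.2]), np.float32(-18.6)) z 0.08280384440980137
row [0.0004, -0.0066, 0.4525] [0.0002, -0.0, -0.0007] mm [ 1.000e-01 -2.000e+00  1.358e+02]
```

View pics/w1.png

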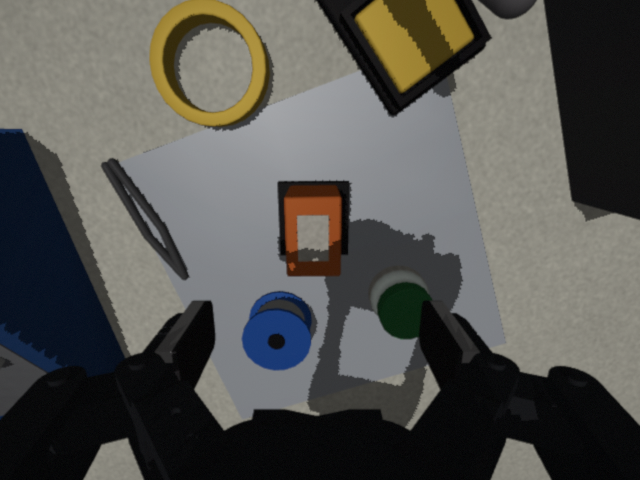

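```bash
python3 -c "
from go import *
show([.5475,-.3113,.065],down(-18.7))"; python3 -m creep '[[[0.003,-0.009,0.2,0,0,-0.003,1],[0.003,-0.009,0.4,0,0,-0.003,1],[0.003,-0.009,0.45,0,0,-0.003,1],[0.003,-0.009,0.45,0,0,-0.003,1],[0.003,-0.009,0.45,0,0,-0.003,1]]]'; python3 -c "
from go import *
st();show([.5475,-.3113,.065],down(-18.7))"
```

```text
row [0.0008, -0.0103, 0.4525] [0.0002, -0.0, -0.004] mm [  0.2  -3.1 135.8]
clock: 2.2
tcp_pos: [0.5511, -0.312, 0.0685]
tcp_rot: [0.987, -0.163, 0.003, 0.001]
ft_force: [-0.2, 0.2, 0.2]
grip_width: 0.0852
finger_force: 0.0
t 2.2 tcp [ 0.5511 -0.312   0.0685] F [-0.2  0.2  0.2] w 0.0852 gf 0.0 j [-0.58  0.54  1.72 -0.    0.87  1.31]
row [-0.0121, 0.0016, 0.0117] [0.0005, -0.0017, -0.0005] mm [-3.6  0.5  3.5]
```

```bash
python3 -m creep '[[[0,0,0,0,0,0,1],[0,0,0,0,0,0,1]]]'; python3 -c "
from go import *
st();show([.5475,-.3113,.065],down(-18.7))"
```

```text
clock: 2.45
tcp_pos: [0.5501, -0.3108, 0.0673]
tcp_rot: [0.987, -0.163, 0.001, 0.001]
ft_force: [0.6, -0.1, 0.1]
grip_width: 0.0859
finger_force: 0.0
t 2.45 tcp [ 0.5501 -0.3108  0.0673] F [ 0.6 -0.1  0.1] w 0.0859 gf 0.0 j [-0.58  0.54  1.72 -0.    0.87  1.31]
row [-0.0079, 0.0043, 0.0077] [0.0003, -0.0009, -0.0003] mm [-2.4  1.3  2.3]
```

```bash
python3 -m creep '[[[-0.007,0.002,0.008,0,0,0,1],[-0.007,0.002,0.008,0,0,0,-1],[-0.007,0.002,0.008,0,0,0,-1],[-0.007,0.002,0.008,0,0,0,-1],[-0.007,0.002,0.008,0,0,0,-1],[-0.007,0.002,0.008,0,0,0,-1],[-0.007,0.002,0.008,0,0,0,-1],[-0.007,0.002,0.008,0,0,0,-1],[-0.007,0.002,0.008,0,0,0,-1]]]'; python3 -c "
from go import *
st();st()"
```

```text
clock: 3.58
tcp_pos: [0.5469, -0.3101, 0.0631]
tcp_rot: [0.987, -0.163, 0.0, 0.0]
ft_force: [-0.2, -0.9, -1.1]
grip_width: 0.0391
finger_force: 60.4
t 3.58 tcp [ 0.5469 -0.3101  0.0631] F [-0.2 -0.9 -1.1] w 0.0391 gf 60.4 j [-0.59  0.54  1.73  0.    0.87  1.31]
t 3.58 tcp [ 0.5469 -0.3101  0.0631] F [-0.2 -0.9 -1.1] w 0.0391 gf 60.4 j [-0.59  0.54  1.73  0.    0.87  1.31]
```

```bash
python3 -m creep '[[[0,0,-0.2,0,0,0,-1],[0,0,-0.4,0,0,0,-1],[0,0,-0.6,0,0,0,-1],[0,0,-0.75,0,0,0,-1],[0,0,-0.75,0,0,0,-1],[0,0,-0.75,0,0,0,-1],[0,0,-0.75,0,0,0,-1]]]'; python3 -c "
from go import *
st();print(S(0,0,180));show(S(0,0,180),sock())"
```

```text
clock: 4.45
tcp_pos: [0.5454, -0.3092, 0.2848]
tcp_rot: [0.987, -0.163, -0.003, -0.001]
ft_force: [-0.7, 0.3, -1.3]
grip_width: 0.0393
finger_force: 61.0
t 4.45 tcp [ 0.5454 -0.3092  0.2848] F [-0.7  0.3 -1.3] w 0.0393 gf 61.0 j [-0.59  0.29  1.59  0.    1.26  1.31]
[0.49585656 0.12317577 0.28188117]
row [-0.62, -1.3114, 0.0151] [0.015, 0.1512, -0.0654] mm [-186.  -393.4    4.5]
```

```bash
python3 -m creep '[[[-0.08,-0.17,0,0,0.02,-0.01,-1],[-0.45,-0.95,0,0.015,0.151,-0.065,-1],[-0.45,-0.95,0,0.015,0.151,-0.065,-1],[-0.45,-0.95,0,0.015,0.151,-0.065,-1],[-0.45,-0.95,0,0.015,0.151,-0.065,-1],[-0.45,-0.95,0,0.015,0.151,-0.065,-1],[-0.45,-0.95,0,0.015,0.151,-0.065,-1],[-0.45,-0.95,0,0.015,0.151,-0.065,-1]]]'; python3 -c "
from go import *
st();show(S(0,0,180),sock())"
```

```text
clock: 5.45
tcp_pos: [0.5109, 0.0018, 0.2874]
tcp_rot: [0.97, -0.059, 0.235, 0.016]
ft_force: [0.5, 0.4, -1.7]
grip_width: 0.0395
finger_force: 61.4
t 5.45 tcp [0.5109 0.0018 0.2874] F [ 0.5  0.4 -1.7] w 0.0395 gf 61.4 j [-0.07 -0.2   2.17 -0.04  0.7   1.65]
row [-0.0958, -0.3955, -0.0296] [0.0012, -0.001, -0.0004] mm [ -28.7 -118.7   -8.9]
```

```bash
python3 -m creep '[[[-0.095,-0.395,-0.03,0.001,-0.001,0,-1],[-0.095,-0.395,-0.03,0.001,-0.001,0,-1],[-0.095,-0.395,-0.03,0.001,-0.001,0,-1],[-0.095,-0.395,-0.03,0.001,-0.001,0,-1],[-0.095,-0.395,-0.03,0.001,-0.001,0,-1],[-0.095,-0.395,-0.03,0.001,-0.001,0,-1]]]'
python3 - <<'E'
from go import *; from m import console
st(); c=cam('wrist'); cv2.imwrite('pics/w2.png',c['pixels']); console(c)
o=robot.get_obs(); P=cloud(c); np.savez('w2',**c)
q=R.from_quat(o['tcp_rot']); t=q.inv().apply((P-o['tcp_pos']).reshape(-1,3)).reshape(P.shape)*1e3
h=cv2.cvtColor(c['pixels'],cv2.COLOR_BGR2HSV)
m=(t[...,2]>-30)&(t[...,2]<75)&(abs(t[...,0])<45)&(abs(t[...,1])<45)&(h[...,1]>150)&((h[...,0]<18))
print(m.sum(), np.percentile(t[m],[2,50,98],axis=0).round(1))
m=(t[...,2]>25)&(t[...,2]<90)&(abs(t[...,0])<45)&(abs(t[...,1])<45)&(h[...,2]<60)
print(m.sum(), np.percentile(t[m],[2,50,98],axis=0).round(1))
show(S(0,0,180),sock())
E
```

```text
clock: 6.2
tcp_pos: [0.496, 0.1225, 0.2827]
tcp_rot: [0.97, -0.059, 0.234, 0.014]
ft_force: [0.5, -0.1, -1.3]
grip_width: 0.0397
finger_force: 61.9
t 6.2 tcp [0.496  0.1225 0.2827] F [ 0.5 -0.1 -1.3] w 0.0397 gf 61.9 j [ 0.25 -0.17  2.15 -0.25  0.73  2.1 ]
plane n [-0.45   0.053  0.892] tilt 26.919736173435965 yaw -6.678713005413531 62958
block 2406 (array([-22.7,  31.1]), array([39. , 66.1]), np.float32(-89.9)) h 0.020718597674617215 ctr [0.5948 0.1129 0.1298]
x [ 0.886 -0.104  0.453] y [ 0.116  0.993 -0.   ]
tab pct [[ -40.9 -105.2   14.3]
 [ -17.6  -97.6   33.6]
 [   1.3  -93.6   35.2]]
14855 [[-19.8 -19.4 -20.3]
 [ 24.   -0.3 -18.8]
 [ 31.8  18.7  30.1]]
2310 [[ 13.1 -29.3  33.5]
 [ 31.7   1.2  35. ]
 [ 33.7  29.5  44. ]]
row [-0.0019, -0.0013, 0.0024] [0.0003, -0.0005, -0.0008] mm [-0.6 -0.4  0.7]
```

View pics/w2.png

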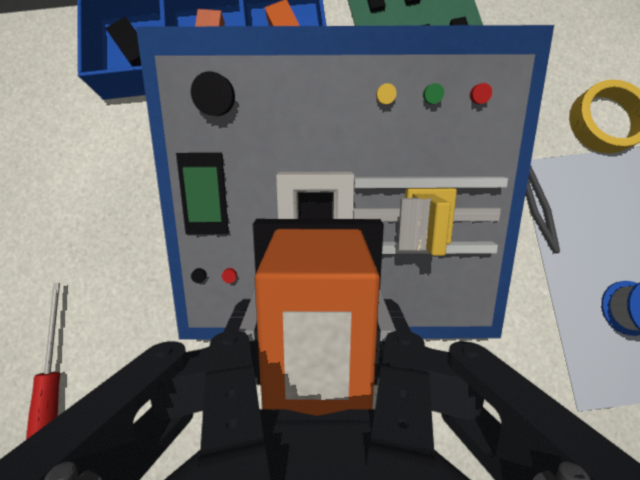

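The wrist view shows the relay held straight. The hole is partly visible at (316,205) and the block spans columns 277–353. I'll refine the hole by casting rays onto the mouth plane.

```bash
cat > hole.py <<'E'
from go import *
def hole(c,png=None):
    C=np.array(c['cam_to_world']); v,u=np.mgrid[:480,:640]
    D=np.stack([(u-c['cx'])/c['fx'],-(v-c['cy'])/c['fy'],-np.ones(u.shape)],-1)@C[:3,:3].T
    M=(sock()*R.from_euler('x',180,degrees=True)).as_matrix(); n=M[:,2]
    t=((SO-C[:3,3])@n)/(D@n); X=(C[:3,3]+D*t[...,None]-SO)@M*1e3
    g=cv2.cvtColor(c['pixels'],cv2.COLOR_BGR2GRAY).astype(float)
    # resample to socket grid 0.5mm
    from scipy.interpolate import griddata
    k=(abs(X[...,0])<60)&(abs(X[...,1])<60)
    gx,gy=np.mgrid[-50:50.1:.5,-50:50.1:.5]
    G=griddata(X[k][:,:2],g[k],(gx,gy),method='linear')
    return G
E
python3 - <<'E'
from hole import *
c=dict(np.load('w2.npz')); w=hole(c); a=np.arange(-50,50.1,.5)
for x in (18,21,24): # rows across y in the hole
    l=w[np.argmin(abs(a-x))]; d=np.diff(l); i=np.argsort(-abs(d))[:8]; print('x',x,sorted([(a[j]+.25,round(d[j])) for j in i]))
for y in (-6,0,6):
    l=w[:,np.argmin(abs(a-y))]; d=np.diff(l); i=np.argsort(-abs(d))[:10]; print('y',y,sorted([(a[j]+.25,round(d[j])) for j in i]))
c=dict(np.load('top.npz')); w=hole(c); print('top')
for x in (-12,0,12):
    l=w[np.argmin(abs(a-x))]; d=np.convolve(l,[1,1,0,-1,-1],'same'); i=np.argsort(-abs(d))[:8]; print('x',x,sorted([(a[j],round(d[j])) for j in i]))
for y in (-6,0,6):
    l=w[:,np.argmin(abs(a-y))]; d=np.convolve(l,[1,1,0,-1,-1],'same'); i=np.argsort(-abs(d))[:10]; print('y',y,sorted([(a[j],round(d[j])) for j in i]))
E
```

```text
x 18 [(np.float64(-31.25), 24), (np.float64(-15.25), -19), (np.float64(-14.75), -29), (np.float64(-14.25), -28), (np.float64(-13.75), -25), (np.float64(16.25), 18), (np.float64(34.25), -18), (np.float64(34.75), -20)]
x 21 [(np.float64(-31.25), 23), (np.float64(-15.25), -20), (np.float64(-14.75), -32), (np.float64(-14.25), -26), (np.float64(-13.75), -24), (np.float64(16.75), 19), (np.float64(17.25), 20), (np.float64(34.25), -22)]
x 24 [(np.float64(-32.75), 19), (np.float64(-32.25), 17), (np.float64(-31.75), 19), (np.float64(-31.25), 16), (np.float64(-15.25), -15), (np.float64(-14.75), -27), (np.float64(-14.25), -17), (np.float64(34.25), -20)]
y -6 [(np.float64(-9.75), -13), (np.float64(-9.25), -14), (np.float64(-8.75), -16), (np.float64(23.75), 14), (np.float64(24.25), 19), (np.float64(24.75), 20), (np.float64(25.25), 21), (np.float64(25.75), 18), (np.float64(26.25), 16), (np.float64(26.75), 14)]
y 0 [(np.float64(-9.75), -12), (np.float64(-9.25), -13), (np.float64(-8.75), -16), (np.float64(-8.25), -12), (np.float64(23.25), 18), (np.float64(23.75), 21), (np.float64(24.25), 25), (np.flo
[... 1036 characters left out ...]
.5), 87), (np.float64(-40.0), 89), (np.float64(26.0), 84), (np.float64(26.5), 104), (np.float64(27.0), 115), (np.float64(27.5), 106), (np.float64(49.5), -95), (np.float64(50.0), -180)]
y 0 [(np.float64(-50.0), 170), (np.float64(-40.0), 102), (np.float64(-39.5), 115), (np.float64(-39.0), 102), (np.float64(25.5), 93), (np.float64(26.0), 121), (np.float64(26.5), 123), (np.float64(27.0), 105), (np.float64(49.5), -93), (np.float64(50.0), -180)]
y 6 [(np.float64(-50.0), 180), (np.float64(-49.5), 95), (np.float64(-40.5), 99), (np.float64(-40.0), 102), (np.float64(-39.5), 89), (np.float64(25.0), 99), (np.float64(25.5), 120), (np.float64(26.0), 119), (np.float64(26.5), 105), (np.float64(50.0), -172)]
```

```bash
sed -i 's/^SO=.*/SO=np.array([.5772,.1149,.1210])/' go.py; python3 -c "
from go import *
show(S(-1.5,0,63+12),sock())"
```

```text
row [-0.0081, -0.0063, 0.3539] [0.0003, -0.0005, -0.0008] mm [ -2.4  -1.9 106.2]
```

```bash
python3 -m creep '[[[-0.008,-0.006,0.15,0,0,-0.001,-1],[-0.008,-0.006,0.28,0,0,-0.001,-1],[-0.008,-0.006,0.353,0,0,-0.001,-1],[-0.008,-0.006,0.353,0,0,-0.001,-1],[-0.008,-0.006,0.353,0,0,-0.001,-1],[-0.008,-0.006,0.353,0,0,-0.001,-1]]]'
python3 - <<'E'
from go import *
st();show(S(-1.5,0,63+12),sock())
c=cam('side');np.savez('s2',**c);a=c['pixels'][190:310,230:370];cv2.imwrite('pics/s2.png',cv2.resize(a,None,fx=5,fy=5,interpolation=2)[:600,:700])
E
```

```text
clock: 7.0
tcp_pos: [0.5423, 0.1208, 0.189]
tcp_rot: [0.97, -0.056, 0.235, 0.014]
ft_force: [-0.0, -0.6, -1.3]
grip_width: 0.0396
finger_force: 61.7
t 7.0 tcp [0.5423 0.1208 0.189 ] F [-0.  -0.6 -1.3] w 0.0396 gf 61.7 j [ 0.22  0.06  2.15 -0.32  0.5   2.16]
row [-0.0029, 0.0059, 0.0054] [-0.0004, -0.0013, 0.0009] mm [-0.9  1.8  1.6]
```

View pics/s2.png

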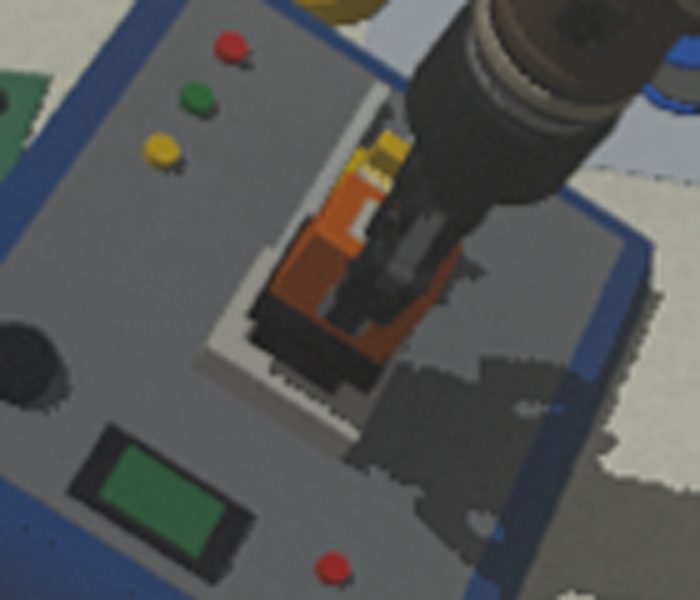

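The side view shows the relay hovering over the block, aligned with it. I'll check that the pose has settled before pushing in.

```bash
python3 -m creep '[[[0,0,0,0,0,0,-1],[0,0,0,0,0,0,-1]]]' >/dev/null
python3 - <<'E'
from go import *
for i in range(5): show(S(-1.5,0,63+12),sock()); c=cam('wrist')
w=c; np.savez('w3',**w)
P=cloud(c);o=robot.get_obs();q=R.from_quat(o['tcp_rot']); t=q.inv().apply((P-o['tcp_pos']).reshape(-1,3)).reshape(P.shape)*1e3
g=c['pixels'].max(-1); s=c['pixels'].min(-1)
m=(abs(t[...,2]-75)<8)&(abs(t[...,1])<60)&(t[...,0]>33)&(t[...,0]<60)&(s>110)
B=t[m];print(len(B),np.percentile(B,[1,50,99],axis=0).round(1))
for x in (36,38,40): b=B[abs(B[:,0]-x)<1.]; print(x,len(b), b[:,1].min() if len(b) else 0,b[:,1].max() if len(b) else 0)
m=(abs(t[...,2]-35)<5)&(abs(t[...,1])<45)&(t[...,0]>31)&(t[...,0]<45)&(g<70); print('collar',m.sum(),np.percentile(t[m],[1,50,99],axis=0).round(1))
E
```

```text
row [0.0005, 0.0058, 0.003] [-0.0003, -0.0007, 0.001] mm [0.2 1.7 0.9]
row [0.0008, 0.0056, 0.0027] [-0.0002, -0.0007, 0.001] mm [0.2 1.7 0.8]
row [0.0011, 0.0055, 0.0023] [-0.0002, -0.0006, 0.001] mm [0.3 1.7 0.7]
row [0.0013, 0.0054, 0.002] [-0.0002, -0.0005, 0.001] mm [0.4 1.6 0.6]
row [0.0016, 0.0054, 0.0018] [-0.0002, -0.0005, 0.001] mm [0.5 1.6 0.5]
1927 [[ 33.1 -30.5  74.1]
 [ 37.7   1.7  75.6]
 [ 41.3  34.   82.6]]
36 383 -31.036660949991155 34.568571506803835
38 436 -31.065863432102702 34.55667553483579
40 392 -30.90792578928098 34.509286197011924
collar 1015 [[ 31.1 -29.4  33.3]
 [ 33.   -0.1  35. ]
 [ 33.8  29.1  39.8]]
```

```bash
python3 -m creep '[[[0,0.006,0,0,0,0.001,-1],[0,0.006,0.01,0,0,0.001,-1],[0,0.006,0.025,0,0,0.001,-1],[0,0.006,0.04,0,0,0.001,-1],[0,0.006,0.05,0,0,0.001,-1],[0,0.006,0.06,0,0,0.001,-1],[0,0.006,0.06,0,0,0.001,-1]]]'
python3 - <<'E'
from go import *
o=st();print('Ftool',R.from_quat(o['tcp_rot']).inv().apply(o['ft_force']).round(1));show(S(-1.5,0,63-18),sock())
E
```

```text
clock: 8.43
tcp_pos: [0.5495, 0.1179, 0.171]
tcp_rot: [0.971, -0.058, 0.233, 0.014]
ft_force: [-0.3, -0.2, -0.9]
grip_width: 0.0392
finger_force: 61.7
t 8.43 tcp [0.5495 0.1179 0.171 ] F [-0.3 -0.2 -0.9] w 0.0392 gf 61.7 j [ 0.21  0.1   2.15 -0.34  0.46  2.17]
Ftool [-0.7  0.2  0.7]
row [0.0022, -0.001, 0.0406] [-0.0001, -0.0003, 0.0] mm [ 0.6 -0.3 12.2]
```

```bash
python3 -m creep '[[[0.001,0,0.012,0,0,0,-1],[0.001,0,0.022,0,0,0,-1],[0.001,0,0.03,0,0,0,-1],[0.001,0,0.036,0,0,0,-1],[0.001,0,0.036,0,0,0,-1],[0.001,0,0.036,0,0,0,-1]]]'
python3 - <<'E'
from go import *
o=st();print('Ftool',R.from_quat(o['tcp_rot']).inv().apply(o['ft_force']).round(1));show(S(-1.5,0,63-18),sock())
E
```

```text
clock: 9.18
tcp_pos: [0.5547, 0.1174, 0.1619]
tcp_rot: [0.97, -0.058, 0.234, 0.014]
ft_force: [0.5, 0.3, -1.9]
grip_width: 0.0393
finger_force: 61.7
t 9.18 tcp [0.5547 0.1174 0.1619] F [ 0.5  0.3 -1.9] w 0.0393 gf 61.7 j [ 0.21  0.13  2.15 -0.35  0.44  2.18]
Ftool [-0.4 -0.4  1.9]
row [0.0003, -0.0006, 0.0057] [-0.0002, -0.0005, 0.0] mm [ 0.1 -0.2  1.7]
```

```bash
python3 -m creep '[[[0,0,0.004,0,0,0,-1],[0,0,0.006,0,0,0,-1],[0,0,0.008,0,0,0,-1],[0,0,0.008,0,0,0,-1]]]'
python3 - <<'E'
from go import *
o=st();print('Ftool',R.from_quat(o['tcp_rot']).inv().apply(o['ft_force']).round(1));show(S(-1.5,0,63-18),sock())
E
```

```text
clock: 9.68
tcp_pos: [0.5556, 0.1172, 0.1602]
tcp_rot: [0.97, -0.058, 0.234, 0.014]
ft_force: [-5.0, -1.1, 5.5]
grip_width: 0.0394
finger_force: 62.4
t 9.68 tcp [0.5556 0.1172 0.1602] F [-5.  -1.1  5.5] w 0.0394 gf 62.4 j [ 0.21  0.13  2.14 -0.35  0.44  2.18]
Ftool [-1.8  1.7 -7.1]
row [0.0001, -0.0008, -0.0007] [-0.0001, -0.0004, -0.0] mm [ 0.  -0.2 -0.2]
```

```bash
python3 -m creep '[[[0,0,0.003,0,0,0,-1],[0,0,0.005,0,0,0,-1],[0,0,0.005,0,0,0,-1]]]'
python3 - <<'E'
from go import *
o=st();print('Ftool',R.from_quat(o['tcp_rot']).inv().apply(o['ft_force']).round(1));show(S(-1.5,0,63-18),sock())
E
```

```text
clock: 10.05
tcp_pos: [0.5557, 0.1172, 0.1602]
tcp_rot: [0.971, -0.058, 0.234, 0.014]
ft_force: [-15.8, -1.1, 18.9]
grip_width: 0.0394
finger_force: 64.6
t 10.05 tcp [0.5557 0.1172 0.1602] F [-15.8  -1.1  18.9] w 0.0394 gf 64.6 j [ 0.21  0.13  2.14 -0.35  0.44  2.18]
Ftool [ -5.2   2.9 -23.9]
row [-0.0001, -0.0009, -0.001] [0.0001, -0.0004, -0.0001] mm [-0.  -0.3 -0.3]
```

```bash
python3 -m creep '[[[0,0,-0.003,0,0,0,-1],[0,0,-0.003,0,0,0,1],[0,0,-0.003,0,0,0,1],[0,0,-0.003,0,0,0,1],[0,0,-0.003,0,0,0,1],[0,0,-0.003,0,0,0,1],[0,0,-0.003,0,0,0,1],[0,0,-0.1,0,0,0,1],[0,0,-0.25,0,0,0,1],[0,0,-0.37,0,0,0,1],[0,0,-0.37,0,0,0,1],[0,0,-0.37,0,0,0,1]]]'
python3 - <<'E'
from go import *
st();show(S(0,-148,150),sock())
c=cam('wrist');cv2.imwrite('pics/w4.png',c['pixels'])
P=(cloud(c)-SO)@(sock()*R.from_euler('x',180,degrees=True)).as_matrix()*1e3
h=cv2.cvtColor(c['pixels'],cv2.COLOR_BGR2HSV)
m=(abs(P[...,2]-64)<12)&(abs(P[...,0])<45)&(abs(P[...,1])<40); print('relay top',np.percentile(P[m],[2,50,98],axis=0).round(1))
m=(h[...,0]>20)&(h[...,0]<35)&(h[...,1]>120)&(P[...,2]>25)&(P[...,2]<45)&(abs(P[...,0])<60)&(P[...,1]<0)&(P[...,1]>-150); print('tab',np.percentile(P[m],[2,50,98],axis=0).round(1))
E
```

```text
clock: 11.55
tcp_pos: [0.506, 0.123, 0.2565]
tcp_rot: [0.971, -0.058, 0.233, 0.014]
ft_force: [-0.2, 0.4, -0.5]
grip_width: 0.0855
finger_force: 0.0
t 11.55 tcp [0.506  0.123  0.2565] F [-0.2  0.4 -0.5] w 0.0855 gf 0.0 j [ 0.25 -0.12  2.16 -0.27  0.67  2.11]
row [0.0078, 0.4919, 0.0109] [-0.0001, -0.0002, 0.0] mm [  2.3 147.6   3.3]
relay top [[-30.  -18.7  57.9]
 [  1.3   0.   64. ]
 [ 27.7  19.3  65.5]]
tab [[ -20.8 -104.9   25.7]
 [   1.3  -97.9   33.6]
 [  21.2  -93.5   35.2]]
```

View pics/w4.png

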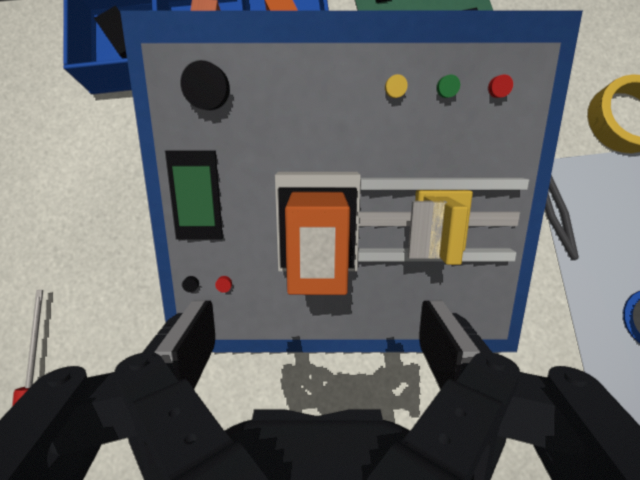

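The relay is seated: its top is 64 mm above the mouth, at (318,240). The tab is at (455,225), at zero travel. Next I move beyond the tab with the gripper shut.

```bash
python3 -m creep '[[[0.008,0.2,0,0,0,0,-1],[0.008,0.4,0,0,0,0,-1],[0.008,0.49,0,0,0,0,-1],[0.008,0.49,0,0,0,0,-1],[0.008,0.49,0,0,0,0,-1],[0.008,0.49,0,0,0,0,-1],[0.008,0.49,0.15,0,0,0,-1],[0.008,0.49,0.25,0,0,0,-1],[0.008,0.49,0.25,0,0,0,-1],[0.008,0.49,0.25,0,0,0,-1],[0.008,0.49,0.25,0,0,0,-1]]]'
python3 - <<'E'
from go import *
st();show(S(0,-145,36),sock())
c=cam('wrist');cv2.imwrite('pics/w5.png',c['pixels'])
E
```

```text
clock: 12.98
tcp_pos: [0.5256, -0.0269, 0.1931]
tcp_rot: [0.97, -0.057, 0.235, 0.014]
ft_force: [0.5, -0.5, 0.2]
grip_width: -0.0
finger_force: 0.0
t 12.97 tcp [ 0.5256 -0.0269  0.1931] F [ 0.5 -0.5  0.2] w -0.0 gf 0.0 j [-0.14 -0.03  2.23  0.02  0.46  1.53]
row [-0.0074, -0.0061, 0.1461] [-0.0003, -0.0013, 0.0002] mm [-2.2 -1.8 43.8]
```

View pics/w5.png

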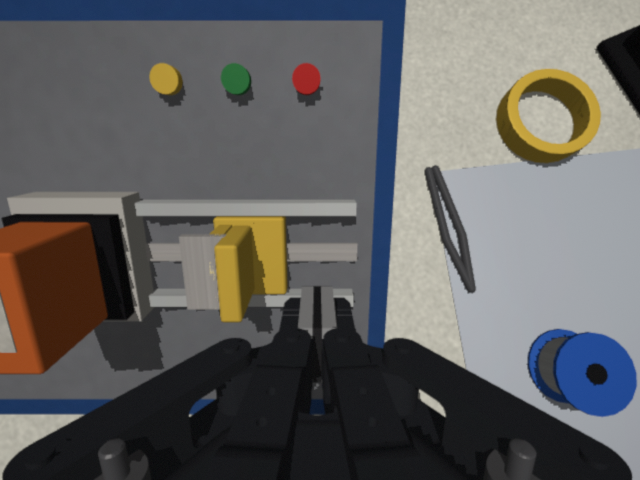

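The tab is at (235,270), with a low plate behind it, and the closed fingers are at (317,330) outboard of it. I'll measure how wide the finger linkage is so it clears the relay.

Run:
```python
from go import *
c=cam('wrist');o=robot.get_obs();P=cloud(c);q=R.from_quat(o['tcp_rot']);t=q.inv().apply((P-o['tcp_pos']).reshape(-1,3))*1e3
print(np.round(c['mount'],3).tolist())
k=(abs(t[:,0])<60)&(abs(t[:,1])<90)&(t[:,2]<30)&(c['depth'].ravel()>0); t=t[k]
for z in range(-110,30,10):
    b=t[abs(t[:,2]-z)<5]
    if len(b)>5: print(z,len(b),b[:,1].min().round(),b[:,1].max().round())
```

```text
[[0.001, 0.956, 0.295, 0.075], [1.0, -0.001, -0.0, -0.001], [-0.0, 0.295, -0.956, -0.121], [0.0, 0.0, 0.0, 1.0]]
-80 1339 -20.0 18.0
-70 13711 -63.0 62.0
-60 17107 -63.0 61.0
-50 12769 -55.0 54.0
-40 7442 -47.0 46.0
-30 6703 -39.0 38.0
-20 2005 -31.0 30.0
-10 805 -14.0 13.0
0 862 -14.0 13.0
10 695 -14.0 13.0
20 79 -11.0 10.0
```

```bash
python3 -m creep '[[[-0.006,-0.006,0.07,0,0,0,-1],[-0.006,-0.006,0.136,0,0,0,-1],[-0.006,-0.006,0.136,0,0,0,-1],[-0.006,-0.006,0.136,0,0,0,-1],[-0.006,-0.006,0.136,0,0,0,-1]]]'
python3 - <<'E'
from go import *
st();show(S(0,-122,38),sock());show(S(0,-72,38),sock())
E
```

```text
clock: 13.7
tcp_pos: [0.5424, -0.0274, 0.1555]
tcp_rot: [0.97, -0.058, 0.235, 0.014]
ft_force: [0.5, 0.1, 1.0]
grip_width: 0.0002
finger_force: 0.0
t 13.7 tcp [ 0.5424 -0.0274  0.1555] F [0.5 0.1 1. ] w 0.0002 gf 0.0 j [-0.14  0.08  2.22  0.02  0.37  1.54]
row [0.0003, -0.0782, 0.0024] [-0.0002, -0.0011, -0.0] mm [  0.1 -23.4   0.7]
row [0.0003, -0.2448, 0.0025] [-0.0002, -0.0011, -0.0] mm [  0.1 -73.4   0.8]
```

Push towards the socket in stages: first to about 35 mm of travel.

```bash
python3 -m creep '[[[0,-0.05,0.002,0,0,0,-1],[0,-0.075,0.002,0,0,0,-1],[0,-0.095,0.002,0,0,0,-1],[0,-0.115,0.002,0,0,0,-1],[0,-0.135,0.002,0,0,0,-1],[0,-0.155,0.002,0,0,0,-1],[0,-0.175,0.002,0,0,0,-1],[0,-0.19,0.002,0,0,0,-1],[0,-0.19,0.002,0,0,0,-1]]]'
python3 - <<'E'
from go import *
o=st();print('Ftool',R.from_quat(o['tcp_rot']).inv().apply(o['ft_force']).round(1));show(S(0,-72,38),sock())
E
```

```text
clock: 14.82
tcp_pos: [0.549, 0.0298, 0.1538]
tcp_rot: [0.97, -0.057, 0.234, 0.013]
ft_force: [-0.2, -0.8, -0.1]
grip_width: 0.0001
finger_force: 0.0
t 14.82 tcp [0.549  0.0298 0.1538] F [-0.2 -0.8 -0.1] w 0.0001 gf 0.0 j [ 0.    0.1   2.2  -0.15  0.38  1.82]
Ftool [-0.1  0.8  0. ]
row [0.0035, -0.0528, -0.0021] [-0.0004, -0.0005, 0.0] mm [  1.  -15.8  -0.6]
```

```bash
python3 -m creep '[[[0.003,-0.015,-0.002,0,0,0,-1],[0.003,-0.03,-0.002,0,0,0,-1],[0.003,-0.042,-0.002,0,0,0,-1],[0.003,-0.052,-0.002,0,0,0,-1],[0.003,-0.052,-0.002,0,0,0,-1]]]'
python3 - <<'E'
from go import *
o=st();print('Ftool',R.from_quat(o['tcp_rot']).inv().apply(o['ft_force']).round(1));show(S(0,-72,38),sock())
c=cam('top');P=(cloud(c)-SO)@(sock()*R.from_euler('x',180,degrees=True)).as_matrix()*1e3
h=cv2.cvtColor(c['pixels'],cv2.COLOR_BGR2HSV)
m=(h[...,0]>20)&(h[...,0]<35)&(h[...,1]>120)&(P[...,2]>25)&(P[...,2]<45)&(abs(P[...,0])<60)&(P[...,1]<0)&(P[...,1]>-150); print('tab',m.sum(),np.percentile(P[m],[2,50,98],axis=0).round(1))
E
```

```text
clock: 15.45
tcp_pos: [0.5514, 0.0449, 0.1547]
tcp_rot: [0.971, -0.057, 0.234, 0.014]
ft_force: [-0.1, -0.4, -0.7]
grip_width: 0.0
finger_force: 0.0
t 15.45 tcp [0.5514 0.0449 0.1547] F [-0.1 -0.4 -0.7] w 0.0 gf 0.0 j [ 0.04  0.1   2.19 -0.19  0.39  1.89]
Ftool [-0.4  0.4  0.6]
row [0.0004, -0.0018, -0.0003] [-0.0002, -0.0005, 0.0001] mm [ 0.1 -0.5 -0.1]
tab 74 [[ -0.  -59.   27.5]
 [ 12.4 -53.4  32.8]
 [ 22.6 -47.8  39.1]]
```

```bash
python3 -m creep '[[[0,-0.007,0,0,0,0,-1],[0,-0.012,0,0,0,0,-1],[0,-0.012,0,0,0,0,-1]]]'
python3 - <<'E'
from go import *
o=st();print('Ftool',R.from_quat(o['tcp_rot']).inv().apply(o['ft_force']).round(1));show(S(0,-72,38),sock())
E
```

```text
clock: 15.88
tcp_pos: [0.5514, 0.0456, 0.1547]
tcp_rot: [0.971, -0.058, 0.233, 0.016]
ft_force: [-1.4, -12.7, 2.0]
grip_width: -0.0001
finger_force: 6.4
t 15.88 tcp [0.5514 0.0456 0.1547] F [ -1.4 -12.7   2. ] w -0.0001 gf 6.4 j [ 0.05  0.1   2.19 -0.21  0.39  1.91]
Ftool [ 1.  12.7 -1.7]
row [0.0005, 0.0003, -0.0002] [0.0012, 0.0001, 0.0003] mm [ 0.2  0.1 -0. ]
```

Hard stop at home (12.7 N). Back off, lift clear and look.

```bash
python3 -m creep '[[[0,0.05,0,0,0,0,-1],[0,0.12,0,0,0,0,-1],[0,0.12,0,0,0,0,-1],[0,0.12,-0.15,0,0,0,-1],[0,0.12,-0.35,0,0,0,-1],[0,0.12,-0.45,0,0,0,-1],[0,0.12,-0.45,0,0,0,-1],[0,0.12,-0.45,0,0,0,-1]]]'
python3 - <<'E'
from go import *
st()
c=cam('wrist');cv2.imwrite('pics/w6.png',c['pixels'])
P=(cloud(c)-SO)@(sock()*R.from_euler('x',180,degrees=True)).as_matrix()*1e3
h=cv2.cvtColor(c['pixels'],cv2.COLOR_BGR2HSV)
m=(abs(P[...,2]-64)<4)&(abs(P[...,0])<45)&(abs(P[...,1])<40); print('relay top',np.percentile(P[m],[2,50,98],axis=0).round(1))
m=(h[...,0]>20)&(h[...,0]<35)&(h[...,1]>120)&(P[...,2]>25)&(P[...,2]<45)&(abs(P[...,0])<60)&(P[...,1]<0)&(P[...,1]>-150); print('tab',np.percentile(P[m],[2,50,98],axis=0).round(1))
E
```

```text
clock: 16.88
tcp_pos: [0.4861, 0.02, 0.274]
tcp_rot: [0.971, -0.057, 0.233, 0.014]
ft_force: [0.2, 0.5, -0.3]
grip_width: 0.0002
finger_force: 0.0
t 16.88 tcp [0.4861 0.02   0.274 ] F [ 0.2  0.5 -0.3] w 0.0002 gf 0.0 j [-0.02 -0.24  2.23 -0.07  0.69  1.71]
relay top [[-30.5 -19.6  61.3]
 [  0.   -1.   64. ]
 [ 27.   18.5  65.5]]
tab [[-21.2 -58.   26.2]
 [  0.8 -53.   33.6]
 [ 21.  -46.8  35.2]]
```

View pics/w6.png

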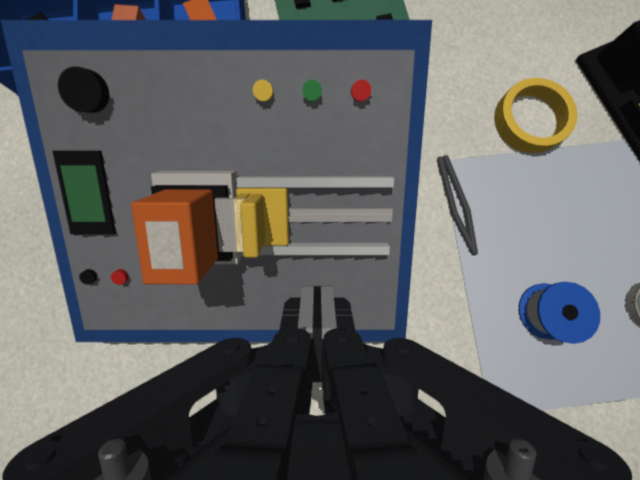

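The relay is seated at (175,235). The tongue lies over its collar at (228,225), and the tab is home, spanning −58 to −47 mm. The robot is clear of everything.

```bash
python3 -c "
from workcell import robot
print(robot.job_done())"
```

```text
the job is handed in; nothing more can be done
None
```

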